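# Put the clean mould set away as a squared pile under its bar

## Task

Put the clean mould set away: take the turquoise mould off the sloping drainer and stack it squarely, right way up, on the pink mould that already lies on the wooden board, then stack the white lid squarely on top of that with its purple saddles upward, and finally lay the metal bar from its black cradle into both saddles so that it lies level and centred along the lid. Lower each piece into place in the gripper rather than dropping it, leave the pink mould where it lies, and do not disturb the bottle, the jar or the wax warmer.

Things in the scene. Friction and masses are not known exactly. Their poses are not given: they have to be found in the camera images.
- mould_bottom: pink mould plate lying on the wooden board, 150 x 54 x 18 mm, three square wells 10 mm deep open upward; loose, 0.3 kg. Origin at the centre of its underside; x along its length, y across, z up out of the wells
- mould_top: turquoise mould plate, same shape and size as the pink one (150 x 54 x 18 mm, wells open along +z), about 0.2 kg. It starts lying on the sloping drainer, in either lane, long axis up the slope. Origin at the centre of its underside; x along its length (uphill at the start), y across, z out of the wells
- lid: white lid plate, 150 x 54 x 16 mm, 0.2 kg, with two purple V saddles on top at x = +50 and -50 mm (14 mm thick, 40 mm across, tops 40 mm above the underside; 90 degree V running along x). A bar lying in them has its axis 39.6 mm above the underside. Starts on the other drainer lane, length up the slope. Origin at the centre of its underside; x along its length, y across, z out of the saddles
- bar: plain round metal bar, 170 mm long, 22 mm diameter, purple bands at its ends, about 0.4 kg. It starts lying in the black cradle, its axis 37.6 mm above the table. Origin at the middle of its axis; x along its length (y and z turn with it as it rolls)
- drainer: fixed light blue drainer, 250 mm wide (y), 175 mm deep (x); its face slopes 30 degrees, rising away from the robot (its own +x), from 22 to 118 mm above the table, with a lip 8 mm high along the lower edge. Two lanes with grey mats, 57.5 mm either side of the middle. Origin on the table under the middle of the face, which is 70 mm high there; x uphill, z up
- board: fixed wooden board on which the pile is built, 200 x 110 x 12 mm. Origin at the centre of its underside; x along its length, z up
- cradle: fixed black cradle that holds the bar, base 130 x 55 x 10 mm with two V saddles at x = +50 and -50 mm, rising to 38 mm above the table. Origin at the centre of its underside; x along the bar
- bottle: bystander: amber bottle with black cap, 56 mm diameter, 140 mm high. Origin at the centre of its underside, z up
- jar: bystander: white jar, 68 mm diameter, 60 mm high. Origin at the centre of its underside, z up
- warmer: bystander: white round wax warmer with a metal pot on top, 132 mm diameter, 83 mm high. Origin at the centre of its underside, z up

How it is judged:
On the way, in this order (a step that is already met when the one before it is completed fails the run):
1. the turquoise mould is lowered onto the pink one while held in the gripper (horizontal distance between mould_top and mould_bottom below 0.02 m and z of mould_top in the frame of mould_bottom between 0.01 and 0.026 m and contact force between the fingers and mould_top above 0.5 N), for 0.05 s.
2. the lid is lowered onto the turquoise mould while held in the gripper (horizontal distance between lid and mould_top below 0.02 m and z of lid in the frame of mould_top between 0.01 and 0.026 m and contact force between the fingers and lid above 0.5 N), for 0.05 s.
3. the bar is lowered into the lid's saddles while held in the gripper (horizontal distance between bar and lid below 0.02 m and z of bar in the frame of lid between 0.0316 and 0.0476 m and contact force between the fingers and bar above 0.5 N), for 0.05 s.
At the end, for the whole second after the job is handed in: Pink mould within 20 mm of its start; turquoise mould on it and lid on that, level, upright, centres within 8 mm and 5 degrees of the one below, heights within 3 mm; bar level (3 deg) in both saddles: height 3 mm, sideways 4 mm, lengthwise 15 mm, 4 degrees; all at rest (z of mould_top in the frame of mould_bottom between 0.015 and 0.021 m and horizontal distance between mould_top and mould_bottom below 0.008 m and angle between the x axis of mould_top and the x axis of mould_bottom, either way round below 0.09 rad and z of lid in the frame of mould_top between 0.015 and 0.021 m and horizontal distance between lid and mould_top below 0.008 m and angle between the x axis of lid and the x axis of mould_top, either way round below 0.09 rad and z of bar in the frame of lid between 0.0366 and 0.0426 m and y of bar in the frame of lid between -0.004 and 0.004 m and x of bar in the frame of lid between -0.015 and 0.015 m and angle between the x axis of bar and the x axis of lid, either way round below 0.07 rad and angle between bar's own x axis and vertical between 1.5208 and 1.6208 rad and distance of mould_bottom from where it was at the start of the episode below 0.02 m and angle between mould_bottom's own z axis and vertical below 0.05 rad and angle between each of mould_top, lid's own z axis and vertical below 0.06 rad and linear speed of each of mould_bottom, mould_top, lid, bar below 0.02 m/s); the robot touches nothing.
It fails at once if the bottle is pushed more than 30 mm or tipped over (distance of bottle from where it was at the start of the episode above 0.03 m or angle between bottle's own z axis and vertical above 0.4 rad).
It fails at once if the jar is pushed more than 30 mm or tipped over (distance of jar from where it was at the start of the episode above 0.03 m or angle between jar's own z axis and vertical above 0.4 rad).
It fails at once if the warmer is pushed more than 30 mm or tipped over (distance of warmer from where it was at the start of the episode above 0.03 m or angle between warmer's own z axis and vertical above 0.4 rad).
It also fails if it takes over 72 s, if anything falls off the work surface, if the arm or the gripper's body presses on something with over 40 N, if the wrist force passes 120 N, or if a joint passes its speed limit or range.

## Robot

A 6-joint arm with a two-finger parallel gripper is mounted at the origin on the work surface. World frame = base frame: x ahead of the robot, y to its left, z up, the work surface at z = 0. Lengths are in m, angles in rad, forces in N, time in s.
With the tool pointing down it reaches from about 0.375 to 0.975 m from the base axis. Payload 3.8 kg.
Tool frame: the origin (TCP) lies midway between the tips of the shut fingers; the grasp point (between the pads) lies 19 mm behind it; z points along the fingers, y is the line along which they close (so a half turn about z gives the same grasp; the last joint's range is limited). The gripper opens to 85 mm and grips with 20 to 120 N. Pads are 22 mm wide; open, the fingers measure 114 mm over their backs; the gripper's body (76 mm by 85 mm) begins 54 mm behind the grasp point. The pads swing forward as they close: fully open they stand 13 mm farther back than shut.
Start: joints at [-1.194, 0.264, 1.604, -0, 1.274, -0.037], TCP at [0.271, -0.618, 0.231] pointing down, gripper open.
Joint ranges: [-2.63, 2.63], [-0.94, 2.18], [0.31, 2.57], [-1.31, 4.45], [0, 2.66], [-2.55, 2.55]. Speed limits (rad/s): [2.57, 2.57, 3.14, 3.14, 3.14, 3.14].

## Interface

Orientations are given as a rotation vector (axis times angle).
In Python, from workcell import bot gives the robot as it stands.
- The arm moves only by the tool servo_tool, never from a script. Its argument "series" is a list of rows, each a list of 7 numbers: the shift along the world's x, y, z in units of 0.15 m (1.0 is 0.15 m), then the turn, a rotation vector about the world's x, y, z in units of 180 degrees (1.0 is 180 degrees), then the closure, from 0 (fully open) to 1 (shut). A call has 1 to 20 rows; each row is the pose to reach, as a shift and turn from the pose commanded when the call began, turning the shorter way round; what a row does not reach only later rows make up. A row lasts 1/10 s, in which the tool goes at most 50 mm and 8.59 degrees, less where a joint would pass 70% of its speed; a pose out of reach is approached as far as the arm can. A call with a number of a shift or a turn outside -1 to 1 is refused whole. A call with a gripper value outside its range is refused whole. The fingers move at their own pace and stop on an object; "newtons" is the grip in N (left out, the last holds). Time passes only in rows, so rows that repeat a pose let the fingers close. It gives the time, the measured TCP pose, the force, the opening and the grip force at its end, in the units of the state.
- bot.read_state(): the state, without advancing time (a new reading comes with each control period).
- bot.read_camera(name): name is "side" or "top" or "wrist"; returns the picture (384x512x3 uint8, red, green, blue); there is no depth.
- bot.camera_info(name): a dict with "vertical_fov" (degrees; the focal length in pixels is half the picture's height over the tangent of half this angle, whatever the lens; pixels are square), "cx", "cy" (the principal point, pixels), "R" (3x3) and "t" (3): a world point X has camera coordinates R X + t. Camera axes: x right, y down, z forward; pixel columns grow to the right and rows downward; lengths in m; the calibration is good to about 2 mm. A picture is of the moment at which its call begins: read the wrist's pose just before it. camera_info takes no time and is no camera call; for the wrist camera it gives the pose at the moment of the call.
- bot.finish_job(): hands the job in; it is judged then, once.
Trained networks look in the newest picture that a camera, given by its name, has taken for a name from the list of things; names that differ only in an ending like _2 or _b are one class to them, and where a whole thing is asked for, a point or a joint stands for the part that bears it (a point fixed in the world has none). Each returns a list of dicts, best first, with "score" (0 to 1); they miss things now and then, are a little off and sometimes report something else, mostly with a low value. They report only what shows in the picture. A call takes as long as a camera call.
- bot.recognise(target, camera): "box" ([left, top, right, bottom] as shares, 0 to 1, of the picture: columns of its width, rows of its height, round what is visible of it).
- bot.trace(target, camera): "mask" (384x512 bool, what is visible of it) and "box" ([left, top, right, bottom] as shares, 0 to 1, of the picture: columns of its width, rows of its height, round what is visible of it).
- bot.mark_of(target, camera): "at" ([row, column] as shares, 0 to 1, of the picture: columns of its width, rows of its height: a listed point, or the origin of a listed thing).
The state is a dict: "time": time; "q": joint angles; "joint_vel": joint speeds; "joint_torque": joint torques, N m; "tool_pos": TCP position; "tcp_rot": TCP orientation; "wrist_force": force on the tool from outside, world axes, zero at the start; "torque": the same for the moment, N m; "width": opening from 0.0 (shut) to 1.0 (fully open); "grip_force": force on a finger pad.
Only numpy, scipy, OpenCV 4.12 (cv2) and the standard library are available. Lean on these libraries where they do the work, as an engineer would, in place of code of your own. Each camera call takes 0.05 s, during which the arm holds its last target. There are 200 camera calls.

## Working session

There is one attempt and no reset: what is moved stays moved. The work goes in short steps, Python scripts to look and compute and a tool call to move; the robot and the scene stay as the last step left them, time stands still between calls to the robot, and variables do not carry over. Pictures are saved under pics/ and viewed, at most 12 in all, crops included, and the job is handed in when it is done.

Besides the shell and the picture viewer there is one more tool, called after "Call:" by a JSON object that holds its "method" and its "body". servo_tool: Moves the arm, as the interface text tells. Shifts and turns lie within -1 to 1; 1 stands for 0.15 m of shift or 180 degrees of turn. Its arguments: {"type":"object","properties":{"series":{"type":"array","items":{"type":"array","items":{"type":"number"}}},"newtons":{"type":"number"}},"required":["series"]}

```bash
mkdir -p pics
cat > h.py <<'E'
import numpy as np, cv2
from workcell import bot
def K(n):
    i=bot.camera_info(n); f=192/np.tan(np.radians(i["vertical_fov"])/2)
    return f,i["cx"],i["cy"],np.array(i["R"]),np.array(i["t"])
def ray(n,u,v,k=None):
    f,cx,cy,R,t=k or K(n); d=R.T@np.array([(u-cx)/f,(v-cy)/f,1]); return -R.T@t,d/np.linalg.norm(d)
def proj(n,X,k=None):
    f,cx,cy,R,t=k or K(n); c=np.atleast_2d(X)@R.T+t; return np.c_[f*c[:,0]/c[:,2]+cx,f*c[:,1]/c[:,2]+cy]
def onplane(n,u,v,z,k=None):
    o,d=ray(n,u,v,k); return o+d*(z-o[2])/d[2]
def tri(rs):
    A=sum(np.eye(3)-np.outer(d,d) for o,d in rs); b=sum((np.eye(3)-np.outer(d,d))@o for o,d in rs); return np.linalg.solve(A,b)
E
python3 - <<'E'
from h import *
np.set_printoptions(precision=4,suppress=True)
ims=[]
for c in("top","side"):
    im=bot.read_camera(c); ims.append(im)
    cv2.imwrite(f"pics/{c}0.png",im[:,:,::-1]); k=K(c); print(c,k[0],"cam at",-k[3].T@k[4])
res={}
for n in "mould_bottom mould_top lid bar drainer board cradle bottle jar warmer".split():
    for c in("top","side"):
        r=bot.mark_of(n,c)
        if r: res[n,c]=(r[0]["at"][1]*512,r[0]["at"][0]*384); print(n,c,np.array(res[n,c]),r[0]["score"])
    if (n,"top") in res and (n,"side") in res: print("   ",tri([ray(c,*res[n,c]) for c in("top","side")]))
cv2.imwrite("pics/both.png",cv2.resize(np.hstack(ims)[:,:,::-1],None,fx=.78,fy=.78))
s=bot.read_state();print(s["time"],s["tool_pos"],s["tcp_rot"],s["width"])
E
```

```text
top 410.7343130375871 cam at [ 0.5348 -0.0267  1.1926]
side 490.7345509450761 cam at [0.4724 0.9778 0.9326]
mould_bottom top [290.6112 240.1152] 0.66
mould_bottom side [312.2176 181.9008] 0.66
    [ 0.4834 -0.1621  0.019 ]
mould_top top [296.704  137.7024] 0.74
mould_top side [278.4768 239.3856] 0.73
    [ 0.6974 -0.18   -0.2103]
lid top [152.4224 206.2848] 0.79
lid side [261.376  271.1808] 0.88
    [0.5713 0.2273 0.0487]
bar top [359.7824 245.9136] 0.58
bar side [321.1776 136.3968] 0.86
    [ 0.4732 -0.3496  0.0573]
drainer top [175.3088 205.7856] 0.7
drainer side [268.5952 268.3008] 0.81
    [ 0.5686  0.1721 -0.0021]
board top [288.9216 244.1856] 0.78
board side [307.8144 187.392 ] 0.94
    [ 0.4827 -0.1588  0.0003]
cradle top [355.0208 251.4816] 0.89
cradle side [320.7168 150.2976] 0.65
    [ 0.4619 -0.3507  0.0037]
bottle top [227.3792 133.9008] 0.86
bottle side [199.0144 220.1856] 0.67
    [ 0.7845  0.0284 -0.0062]
jar top [183.3984 145.9968] 0.68
jar side [195.4816 218.8032] 0.72
    [0.7403 0.1412 0.1073]
warmer top [295.424  137.5104] 0.68
warmer side [216.9856 173.6832] 0.64
    [ 0.7785 -0.1718  0.0036]
1.1 [ 0.2714 -0.618   0.2313] [3.0745 0.6454 0.    ] 0.9983958467221812
```

View pics/top0.png

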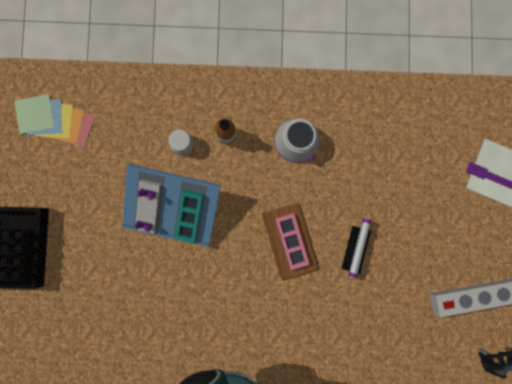

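View pics/side0.png

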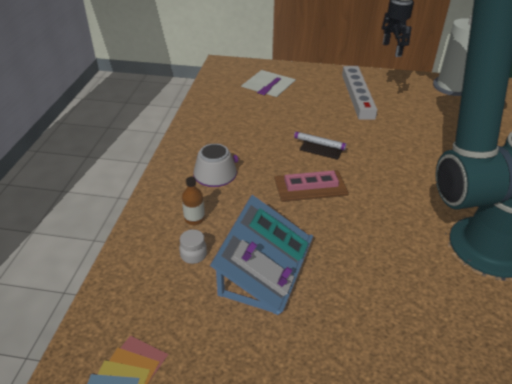

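```bash
cat >> h.py <<'E'
from scipy.optimize import minimize
from scipy.spatial.transform import Rotation as Ro
def box(lx,ly,z0,z1,x0=0): return np.array([[x0+a*lx/2,b*ly/2,z] for a in(-1,1) for b in(-1,1) for z in(z0,z1)])
th=np.linspace(0,2*np.pi,16)
cyl=lambda L,r:np.array([[s*L/2,r*np.cos(a),r*np.sin(a)] for s in(-1,1) for a in th])
vcyl=lambda h,r:np.array([[r*np.cos(a),r*np.sin(a),z] for z in(0,h) for a in th])
M={"mould_bottom":[box(.15,.054,0,.018)],"mould_top":[box(.15,.054,0,.018)],
"lid":[box(.15,.054,0,.016),box(.014,.04,.016,.04,.05),box(.014,.04,.016,.04,-.05)],
"bar":[cyl(.17,.011)],"bottle":[vcyl(.14,.028)],"jar":[vcyl(.06,.034)],"warmer":[vcyl(.083,.066)],"board":[box(.2,.11,0,.012)]}
S=4
def rend(n,p,tilt,k):
    X=Ro.from_euler("ZY",[p[3],-tilt]); m=np.zeros((384*S,512*S),np.uint8)
    for b in M[n]:
        q=proj(None,X.apply(b)+p[:3],k); h=cv2.convexHull(((q+.5)*S*16).astype(np.int32)); cv2.fillConvexPoly(m,h,255,shift=4)
    return cv2.resize(m,(512,384),interpolation=cv2.INTER_AREA).astype(np.float32)/255
def fit(n,p0,views,tilt=0,zfix=False):
    "views: list of (mask,k); p=(x,y,z,yaw)"
    p0=np.array(p0,float); sc=np.array([.01,.01,.01,.1]); 
    def c(d):
        d=np.array(d); 
        if zfix: d=np.r_[d[:2],0,d[2]]
        p=p0+d*sc; e=0
        for m,k in views:
            r=rend(n,p,tilt,k); e+=1-np.minimum(r,m).sum()/np.maximum(r,m).sum()
        return e/len(views)
    N=3 if zfix else 4
    best=minimize(c,np.zeros(N),method="Nelder-Mead",options=dict(initial_simplex=np.vstack([np.zeros(N),1.5*np.eye(N)]),maxfev=250,xatol=.02,fatol=1e-4))
    d=best.x if not zfix else np.r_[best.x[:2],0,best.x[2]]
    return p0+d*sc,best.fun
def mask(n,c):
    r=bot.trace(n,c); 
    return (r[0]["mask"].astype(np.float32),r[0]["score"],np.array(r[0]["box"])*[512,384,512,384]) if r else None
E
python3 - <<'E'
from h import *
np.set_printoptions(precision=4,suppress=True)
t30=np.radians(30)
st={"mould_bottom":([.483,-.162,.012,.2],0),"mould_top":([.58,.11,.07,-.12],t30),"lid":([.571,.22,.07,-.12],t30),"bar":([.47,-.35,.0376,-.25],0),"board":([.483,-.16,0,.2],0),"bottle":([.784,.028,0,0],0),"jar":([.745,.135,0,0],0),"warmer":([.77,-.17,0,0],0)}
ks={c:K(c) for c in("top","side")}
for n,(p,t) in st.items():
    v=[]
    for c in ks:
        m=mask(n,c)
        if m: v.append((m[0],ks[c])); print(n,c,m[1],m[2].round(),m[0].sum())
    p,e=fit(n,p,v,t); print("  ->",p,e)
E
```

```text
mould_bottom top 0.73 [277. 214. 311. 270.] 1001.0
mould_bottom side 0.57 [282. 171. 339. 190.] 883.0
  -> [ 0.4858 -0.1626  0.0153  0.2925] 0.0795956552028656
mould_top top 0.71 [174. 189. 205. 243.] 1101.0
mould_top side 0.78 [251. 211. 306. 261.] 1299.0
  -> [ 0.5503  0.1223  0.0642 -0.1894] 0.0705229640007019
lid top 0.88 [138. 178. 158. 232.] 1041.0
lid side 0.67 [228. 241. 294. 299.] 1558.0
  -> [ 0.5743  0.2352  0.0644 -0.2017] 0.07302537560462952
bar top 0.82 [347. 215. 368. 275.] 500.0
bar side 0.63 [293. 131. 347. 149.] 360.0
  -> [ 0.4729 -0.3542  0.0391 -0.2427] 0.10939231514930725
board top 0.58 [265. 205. 316. 282.] 1568.0
board side 0.81 [274. 170. 348. 201.] 995.0
  -> [ 0.4836 -0.1595 -0.0013  0.3112] 0.45968884229660034
bottle top 0.78 [214. 121. 234. 143.] 430.0
bottle side 0.79 [183. 178. 203. 222.] 838.0
  -> [ 0.7896  0.0346 -0.0133  0.053 ] 0.2585108280181885
jar top 0.69 [167. 131. 196. 153.] 464.0
jar side 0.57 [178. 228. 205. 263.] 734.0
  -> [ 0.7578  0.1599 -0.0034 -0.1916] 0.18693214654922485
warmer top 0.81 [275. 118. 319. 166.] 1611.0
warmer side 0.7 [195. 143. 236. 188.] 1540.0
  -> [ 0.7769 -0.1754 -0.0143  0.1898] 0.17676246166229248
```

Call:
{"method": "servo_tool", "body": {"series": [[0.4,1,0.1,0,0,-0.194,0],[0.4,1,0.1,0,0,-0.194,0],[0.4,1,0.1,0,0,-0.194,0],[0.4,1,0.1,0,0,-0.194,0]], "newtons": 50}}

```text
time: 2.3
tool_pos: [0.3329, -0.4641, 0.2469]
tcp_rot: [-3.126, 0.298, -0.002]
wrist_force: [-0.9, -0.3, 0.4]
width: 1.0
grip_force: 0.0
```

Call:
{"method": "servo_tool", "body": {"series": [[0.4,1,0,0,0,0,0],[0.4,1,0,0,0,0,0],[0.4,1,0,0,0,0,0],[0.4,1,0,0,0,0,0]]}}

```text
time: 2.7
tool_pos: [0.3925, -0.314, 0.2465]
tcp_rot: [-3.127, 0.286, -0.001]
wrist_force: [0.3, -0.8, -0.3]
width: 1.0
grip_force: 0.0
```

Call:
{"method": "servo_tool", "body": {"series": [[0.3,1,0,0,0,0,0],[0.3,1,0,0,0,0,0],[0.3,1,0,0,0,0,0],[0.3,1,0,0,0,0,0]]}}

```text
time: 3.1
tool_pos: [0.4374, -0.1642, 0.2466]
tcp_rot: [-3.127, 0.284, -0.001]
wrist_force: [-0.4, -1.2, -0.1]
width: 0.999
grip_force: 0.0
```

Call:
{"method": "servo_tool", "body": {"series": [[0.3,1,0,0,0,0,0],[0.3,1,0,0,0,0,0],[0.3,1,0,0,0,0,0],[0.3,1,0,0,0,0,0],[0.3,1,0,0,0,0,0]]}}

```text
time: 3.6
tool_pos: [0.4819, -0.0177, 0.2463]
tcp_rot: [3.128, -0.287, 0.0]
wrist_force: [-0.0, -0.1, -0.6]
width: 0.998
grip_force: 0.0
```

```bash
cat >> h.py <<'E'
def Rtool(yaw,tilt=0):
    "tool x along plate x (yaw, rising by tilt), z into the plate"
    x=Ro.from_euler("ZY",[yaw,-tilt]).as_matrix(); return np.c_[x[:,0],-x[:,1],-x[:,2]]
def go(pos,R=None):
    s=bot.read_state(); d=(np.array(pos)-s["tool_pos"])/.15
    w=np.zeros(3) if R is None else (Ro.from_matrix(R)*Ro.from_rotvec(s["tcp_rot"]).inv()).as_rotvec()/np.pi
    print("go",d.round(3),w.round(4),"t",round(s["time"],2),"q",np.round(s["q"],2))
E
python3 - <<'E'
from h import *
s=bot.read_state(); print(s["tool_pos"],s["tcp_rot"])
R=Rtool(-.195,np.radians(30)); p=np.array([.5503,.1223,.0642])
go(p-R[:,2]*.10,R)
E
```

```text
[ 0.48187979 -0.01771499  0.24630112] [ 3.12756973e+00 -2.87394314e-01  9.50256795e-05]
go [ 0.129  0.998 -0.637] [-0.0311 -0.1637 -0.0036] t 3.6 q [-0.09 -0.12  1.98 -0.    1.28  1.67]
```

Call:
{"method": "servo_tool", "body": {"series": [[0.1,0.5,0,-0.03,-0.164,-0.0036,0],[0.1,0.8,0,-0.03,-0.164,-0.0036,0],[0.129,0.998,0,-0.031,-0.164,-0.0036,0],[0.129,0.998,-0.4,-0.031,-0.164,-0.0036,0],[0.129,0.998,-0.637,-0.031,-0.164,-0.0036,0],[0.129,0.998,-0.637,-0.031,-0.164,-0.0036,0],[0.129,0.998,-0.637,-0.031,-0.164,-0.0036,0],[0.129,0.998,-0.637,-0.031,-0.164,-0.0036,0]]}}

```text
time: 4.4
tool_pos: [0.504, 0.1312, 0.1547]
tcp_rot: [2.973, -0.299, 0.806]
wrist_force: [1.3, 0.3, 0.5]
width: 1.0
grip_force: 0.0
```

Run:
```python
from h import *
np.set_printoptions(precision=4,suppress=True)
kw=K("wrist"); im=bot.read_camera("wrist"); cv2.imwrite("pics/w1.png",im[:,:,::-1])
t30=np.radians(30)
s=bot.read_state(); print(s["tool_pos"],(Ro.from_rotvec(s["tcp_rot"]).as_matrix()),s["time"])
m=mask("mould_top","wrist")
if m:
    print(m[1:],kw[0]); p0=[.5503,.1223,.0642,-.19]
    p,e=fit("mould_top",p0,[(m[0],kw)],t30); print(p,e)
    p,e=fit("mould_top",p0,[(m[0],kw)],t30,True); print(p,e)
```

```text
[0.5042 0.1314 0.1551] [[ 0.8453 -0.198   0.4963]
 [-0.1736 -0.9802 -0.0952]
 [ 0.5054 -0.0057 -0.8629]] 4.45
(0.79, array([212.8896,  96.8064, 297.3184, 300.5184])) 334.47057612254616
[ 0.5507  0.1241  0.0642 -0.1966] 0.01503223180770874
[ 0.5507  0.1241  0.0642 -0.1969] 0.01508408784866333
```

View pics/w1.png

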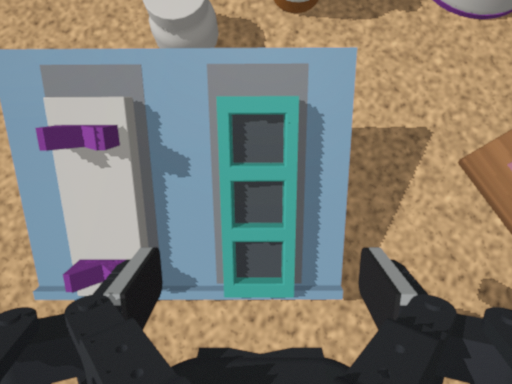

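Run:
```python
from h import *
R=Rtool(-.197,np.radians(30)); p=np.array([.5507,.1241,.0642])
s=bot.read_state(); print(s["tool_pos"])
go(p-R[:,2]*.10,R); go(p-R[:,2]*.002,R)
```

```text
[0.50397823 0.1315389  0.1549033 ]
go [-0.015  0.016 -0.027] [-0.0014  0.0022  0.0007] t 4.5 q [ 0.39 -0.22  2.34 -0.49  0.63  2.51]
go [ 0.305 -0.048 -0.593] [-0.0014  0.0022  0.0007] t 4.5 q [ 0.39 -0.22  2.34 -0.49  0.63  2.51]
```

Call:
{"method": "servo_tool", "body": {"series": [[0,0,0,-0.245,0.048,0.433,0],[0,0,0,-0.245,0.048,0.433,0],[0,0,0,-0.245,0.048,0.433,0],[0,0,0,-0.245,0.048,0.433,0],[0,0,0,-0.245,0.048,0.433,0],[0,0,0,-0.245,0.048,0.433,0],[0,0,0,-0.245,0.048,0.433,0],[0,0,0,-0.245,0.048,0.433,0],[0,0,0,-0.245,0.048,0.433,0],[0,0,0,-0.245,0.048,0.433,0],[0,0,0,-0.245,0.048,0.433,0]]}}

```text
time: 5.6
tool_pos: [0.5029, 0.1317, 0.1538]
tcp_rot: [2.086, 1.714, 0.466]
wrist_force: [-0.3, -0.2, -0.2]
width: 0.999
grip_force: 0.0
```

Call:
{"method": "servo_tool", "body": {"series": [[0,0,0,-0.245,0.048,0.433,0],[0,0,0,-0.245,0.048,0.433,0],[0,0,0,-0.245,0.048,0.433,0],[0,0,0,-0.245,0.048,0.433,0],[0,0,0,-0.245,0.048,0.433,0],[0,0,0,-0.245,0.048,0.433,0],[0,0,0,-0.245,0.048,0.433,0],[0,0,0,-0.245,0.048,0.433,0],[0,0,0,-0.245,0.048,0.433,0],[0,0,0,-0.245,0.048,0.433,0],[0,0,0,-0.245,0.048,0.433,0]]}}

```text
time: 6.7
tool_pos: [0.5028, 0.1317, 0.1537]
tcp_rot: [0.256, 2.605, -0.066]
wrist_force: [0.6, -0.3, 0.1]
width: 0.999
grip_force: 0.0
```

```bash
cat >> h.py <<'E'
FL=np.diag([-1,-1,1.])
E
python3 - <<'E'
from h import *
R=Rtool(-.197,np.radians(30))@FL; p=np.array([.5507,.1241,.0642])
s=bot.read_state(); print(s["tool_pos"])
go(p-R[:,2]*.10,R); go(p-R[:,2]*.002,R)
E
```

```text
[0.50284924 0.13170672 0.15374026]
go [-0.008  0.015 -0.02 ] [-0.0006  0.0007 -0.0004] t 6.7 q [ 0.39 -0.22  2.34 -0.49  0.63 -0.64]
go [ 0.312 -0.049 -0.585] [-0.0006  0.0007 -0.0004] t 6.7 q [ 0.39 -0.22  2.34 -0.49  0.63 -0.64]
```

Call:
{"method": "servo_tool", "body": {"series": [[0.15,-0.02,-0.29,0,0,0,0],[0.25,-0.04,-0.47,0,0,0,0],[0.312,-0.049,-0.585,0,0,0,0],[0.312,-0.049,-0.585,0,0,0,0],[0.312,-0.049,-0.585,0,0,0,0],[0.312,-0.049,-0.585,0,0,0,0]]}}

```text
time: 7.3
tool_pos: [0.549, 0.1246, 0.0653]
tcp_rot: [0.261, 2.605, -0.065]
wrist_force: [-0.6, -0.2, 0.4]
width: 1.004
grip_force: 0.0
```

Run:
```python
from h import *
R=Rtool(-.197,np.radians(30))@FL; p=np.array([.5507,.1241,.0642])
s=bot.read_state(); print(s["tool_pos"],s["wrist_force"],R.T@(s["tool_pos"]-p))
go(p-R[:,2]*.002,R)
```

```text
[0.54903129 0.12464186 0.06530915] [-0.59951205 -0.23735302  0.41452616] [ 0.00095447  0.00020477 -0.00183179]
go [ 0.005 -0.002  0.004] [-0.0012  0.0006  0.0006] t 7.3 q [ 0.33  0.01  2.34 -0.68  0.41 -0.46]
```

Aligned to within 1 mm. I'll close now.

Call:
{"method": "servo_tool", "body": {"series": [[0,0,0,0,0,0,0.3],[0,0,0,0,0,0,0.6],[0,0,0,0,0,0,1],[0,0,0,0,0,0,1],[0,0,0,0,0,0,1],[0,0,0,0,0,0,1],[0,0,0,0,0,0,1]], "newtons": 50}}

```text
time: 8.0
tool_pos: [0.5478, 0.1246, 0.0644]
tcp_rot: [0.26, 2.607, -0.066]
wrist_force: [-5.2, -0.1, 8.9]
width: 0.62
grip_force: 50.9
```

Call:
{"method": "servo_tool", "body": {"series": [[-0.05,0.01,0.09,0,0,0,1],[-0.12,0.02,0.21,0,0,0,1],[-0.2,0.04,0.35,0,0,0,1],[-0.2,-0.2,0.6,0,0,0,1],[-0.2,-0.4,0.8,0,0,0,1],[-0.2,-0.4,0.8,0,0,0,1],[-0.2,-0.4,0.8,0,0,0,1]]}}

```text
time: 8.7
tool_pos: [0.5174, 0.0637, 0.1837]
tcp_rot: [0.264, 2.607, -0.066]
wrist_force: [-0.2, -0.1, -3.5]
width: 0.618
grip_force: 55.5
```

Run:
```python
from h import *
R=Rtool(.2925,0)@FL
go([.4858,-.1626,.16],R)
```

```text
go [-0.211 -1.509 -0.158] [-0.0088  0.1679  0.1537] t 8.7 q [ 0.2  -0.29  2.33 -0.33  0.64 -0.94]
```

Call:
{"method": "servo_tool", "body": {"series": [[-0.1,-0.3,0.1,-0.0088,0.168,0.1537,1],[-0.1,-0.6,0.1,-0.0088,0.168,0.1537,1],[-0.1,-0.8,0.1,-0.0088,0.168,0.1537,1],[-0.1,-0.8,0.1,-0.0088,0.168,0.1537,1],[-0.1,-0.8,0.1,-0.0088,0.168,0.1537,1],[-0.1,-0.8,0.1,-0.0088,0.168,0.1537,1]]}}

```text
time: 9.3
tool_pos: [0.5014, -0.0564, 0.1962]
tcp_rot: [0.457, -3.103, -0.001]
wrist_force: [0.7, -0.9, -1.8]
width: 0.614
grip_force: 55.4
```

Call:
{"method": "servo_tool", "body": {"series": [[-0.11,-0.3,0,0,0,0,1],[-0.11,-0.5,0,0,0,0,1],[-0.11,-0.5,0,0,0,0,1],[-0.11,-0.5,0,0,0,0,1]]}}

```text
time: 9.7
tool_pos: [0.485, -0.13, 0.1956]
tcp_rot: [0.454, -3.107, -0.002]
wrist_force: [0.9, 0.8, -2.9]
width: 0.614
grip_force: 55.4
```

Run:
```python
from h import *
np.set_printoptions(precision=4,suppress=True)
kw=K("wrist"); im=bot.read_camera("wrist"); cv2.imwrite("pics/w2.png",im[:,:,::-1])
s=bot.read_state(); print(s["tool_pos"],s["width"])
m=mask("mould_bottom","wrist"); 
if m: print(m[1:],m[0].sum()); print(fit("mould_bottom",[.4858,-.1626,.0125,.29],[(m[0],kw)],0,True))
m=mask("mould_top","wrist")
if m: print(m[1:]); print(fit("mould_top",list(s["tool_pos"])+[.29],[(m[0],kw)]))
R=Rtool(.2925,0)@FL
go([.4858,-.1626,.16],R)
```

```text
[ 0.4852 -0.1295  0.196 ] 0.6193975921567888
(0.71, array([188.416 ,  76.416 , 250.4192,  91.584 ])) 669.0
(array([ 0.4855, -0.163 ,  0.0125,  0.3403]), np.float64(0.928474485874176))
(0.89, array([181.1968,  92.8896, 335.9232, 352.8192]))
(array([ 0.4885, -0.1294,  0.1927,  0.2913]), np.float64(0.11398136615753174))
go [ 0.002 -0.222 -0.246] [-0.0002  0.0003  0.0001] t 9.85 q [-0.31 -0.04  2.01  0.    1.18 -2.17]
```

View pics/w2.png

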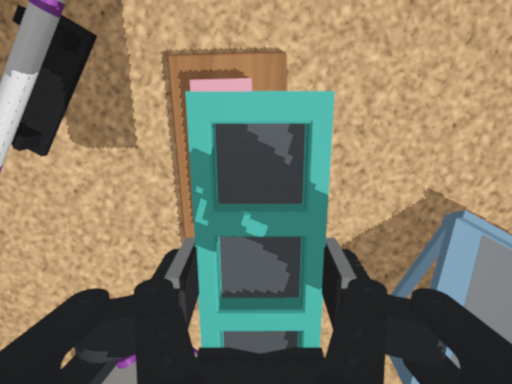

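Call:
{"method": "servo_tool", "body": {"series": [[0.2,0.4,0,0,0,0,1],[0.2,0.8,0,0,0,0,1],[0.2,0.8,0,0,0,0,1],[0.2,0.8,0,0,0,0,1],[0.2,0.8,0,0,0,0,1]]}}

```text
time: 10.35
tool_pos: [0.5158, -0.0094, 0.1979]
tcp_rot: [-0.46, 3.105, -0.002]
wrist_force: [0.4, 0.1, -2.2]
width: 0.618
grip_force: 55.4
```

Run:
```python
from h import *
np.set_printoptions(precision=4,suppress=True)
kw=K("wrist"); im=bot.read_camera("wrist"); cv2.imwrite("pics/w3.png",im[:,:,::-1])
m=mask("mould_bottom","wrist"); p=[.4858,-.1626,.0125,.29]
print(m[1:],m[0].sum()); 
for z in(True,False):
    r,e=fit("mould_bottom",p,[(m[0],kw)],0,z); print(r,e)
o=im.copy(); 
for q in (p,r):
    c=cv2.findContours((rend("mould_bottom",q,0,kw)>.5).astype(np.uint8),0,2)[0]; cv2.drawContours(o,c,-1,(255,255,0) if q is p else (0,255,0),1)
cv2.imwrite("pics/w3o.png",o[:,:,::-1])
go([*r[:2],.09],Rtool(r[3])@FL)
```

```text
(0.74, array([ 55.296 ,   0.    , 151.1936, 174.2976])) 11958.0
[ 0.4854 -0.1641  0.0125  0.3134] 0.013955652713775635
[ 0.4844 -0.1628  0.016   0.314 ] 0.012900292873382568
go [-0.21  -1.014 -0.72 ] [0.0002 0.0008 0.0072] t 10.45 q [-0.07 -0.02  1.98 -0.    1.18 -1.93]
```

View pics/w3o.png

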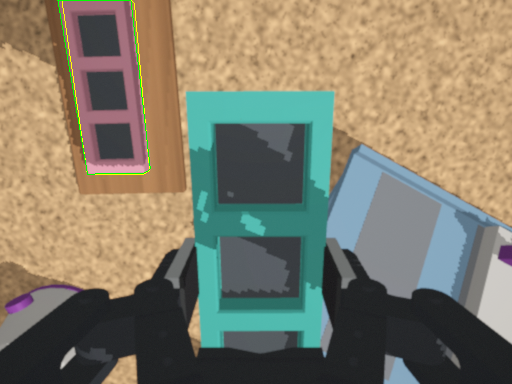

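Call:
{"method": "servo_tool", "body": {"series": [[-0.22,-0.4,0,0,0,0.007,1],[-0.22,-0.8,0,0,0,0.007,1],[-0.22,-1,0,0,0,0.007,1],[-0.22,-1,-0.3,0,0,0.007,1],[-0.22,-1,-0.6,0,0,0.007,1],[-0.22,-1,-0.72,0,0,0.007,1],[-0.22,-1,-0.72,0,0,0.007,1]]}}

```text
time: 11.15
tool_pos: [0.4791, -0.1607, 0.0861]
tcp_rot: [0.485, -3.099, -0.005]
wrist_force: [0.4, 0.3, -1.8]
width: 0.615
grip_force: 55.4
```

Run:
```python
from h import *
go([.4823,-.1644,.04],Rtool(.313)@FL); print(bot.read_state()["tool_pos"])
```

```text
go [ 0.021 -0.025 -0.308] [-0.0008 -0.0016  0.0008] t 11.15 q [-0.37  0.09  2.1   0.    0.96 -2.26]
[ 0.47912314 -0.16071822  0.08614846]
```

Call:
{"method": "servo_tool", "body": {"series": [[0.02,-0.025,-0.2,0,0,0,1],[0.02,-0.025,-0.308,0,0,0,1],[0.02,-0.025,-0.308,0,0,0,1],[0.02,-0.025,-0.308,0,0,0,1]]}}

```text
time: 11.55
tool_pos: [0.487, -0.1651, 0.0452]
tcp_rot: [-0.488, 3.099, -0.003]
wrist_force: [-0.4, -0.6, -1.0]
width: 0.615
grip_force: 55.4
```

Run:
```python
from h import *
go([.4823,-.1644,.032],Rtool(.313)@FL); print(bot.read_state()["tool_pos"])
```

```text
go [-0.031  0.005 -0.088] [0.0003 0.0014 0.0001] t 11.55 q [-0.38  0.15  2.11  0.    0.87 -2.26]
[ 0.48698827 -0.16512537  0.04522465]
```

Call:
{"method": "servo_tool", "body": {"series": [[0,0,0,0,0,0,1],[0,0,0,0,0,0,1],[0,0,0,0,0,0,1]]}}

```text
time: 11.85
tool_pos: [0.4869, -0.1647, 0.045]
tcp_rot: [-0.489, 3.099, -0.003]
wrist_force: [0.7, -0.5, -1.6]
width: 0.617
grip_force: 55.4
```

Run:
```python
from h import *
go([.4823,-.1644,.034],Rtool(.313)@FL); s=bot.read_state(); print(s["tool_pos"],s["wrist_force"])
```

```text
go [-0.031  0.002 -0.073] [ 0.0003  0.0015 -0.    ] t 11.85 q [-0.38  0.15  2.11  0.    0.87 -2.26]
[ 0.4869487  -0.1647267   0.04498482] [ 0.65284593 -0.53592137 -1.56563858]
```

Call:
{"method": "servo_tool", "body": {"series": [[-0.03,0.002,-0.03,0,0,0,1],[-0.03,0.002,-0.05,0,0,0,1],[-0.03,0.002,-0.05,0,0,0,1],[-0.03,0.002,-0.05,0,0,0,1]]}}

```text
time: 12.25
tool_pos: [0.4812, -0.164, 0.0359]
tcp_rot: [-0.489, 3.101, -0.0]
wrist_force: [-0.5, -0.1, -2.2]
width: 0.616
grip_force: 55.4
```

Run:
```python
from h import *
go([.4823,-.1644,.030],Rtool(.313)@FL); s=bot.read_state(); print(s["tool_pos"],s["wrist_force"])
```

```text
go [ 0.007 -0.003 -0.04 ] [-0.      0.0007  0.    ] t 12.25 q [-0.38  0.16  2.13  0.    0.85 -2.26]
[ 0.48123605 -0.16400545  0.03592625] [-0.45328404 -0.07052285 -2.18538364]
```

Call:
{"method": "servo_tool", "body": {"series": [[0.005,-0.002,-0.02,0,0,0,1],[0.005,-0.002,-0.03,0,0,0,1],[0.005,-0.002,-0.03,0,0,0,1]]}}

```text
time: 12.55
tool_pos: [0.4826, -0.1645, 0.0319]
tcp_rot: [-0.489, 3.1, -0.001]
wrist_force: [0.0, -0.2, -0.1]
width: 0.617
grip_force: 55.5
```

Call:
{"method": "servo_tool", "body": {"series": [[0,0,-0.015,0,0,0,1],[0,0,-0.015,0,0,0,1],[0,0,-0.015,0,0,0,1]]}}

```text
time: 12.85
tool_pos: [0.4826, -0.1645, 0.0317]
tcp_rot: [-0.489, 3.101, -0.001]
wrist_force: [-6.4, 2.0, 15.5]
width: 0.618
grip_force: 57.4
```

Call:
{"method": "servo_tool", "body": {"series": [[0,0,0,0,0,0,0.7],[0,0,0,0,0,0,0.2],[0,0,0,0,0,0,0],[0,0,0,0,0,0,0],[0,0,0.3,0,0,0,0],[0,0,0.6,0,0,0,0],[0,0,0.9,0,0,0,0],[0,0,0.95,0,0,0,0],[0,0,0.95,0,0,0,0]]}}

```text
time: 13.75
tool_pos: [0.484, -0.1651, 0.1743]
tcp_rot: [-0.489, 3.096, -0.005]
wrist_force: [0.1, 0.1, 0.3]
width: 0.998
grip_force: 0.0
```

Run:
```python
from h import *
np.set_printoptions(precision=4,suppress=True)
kw=K("wrist"); im=bot.read_camera("wrist"); cv2.imwrite("pics/w4.png",im[:,:,::-1])
s=bot.read_state(); print(s["tool_pos"],s["width"])
m=mask("mould_top","wrist"); print(m[1:]); print(fit("mould_top",[.485,-.164,.030,.313],[(m[0],kw)],0)); print(fit("mould_top",[.485,-.164,.030,.313],[(m[0],kw)],0,True))
R=Rtool(-.197,np.radians(30))@FL; p=np.array([.5743,.2352,.0644])
go(p-R[:,2]*.10,R)
```

```text
[ 0.4824 -0.1645  0.172 ] 1.0001164807894545Traceback (most recent call last):
  File "<stdin>", line 5, in <module>
TypeError: 'NoneType' object is not subscriptable
```

View pics/w4.png

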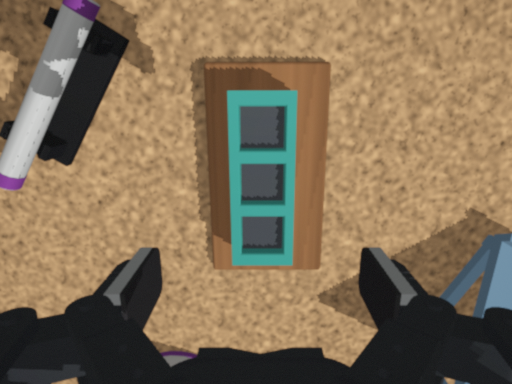

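Run:
```python
from h import *
np.set_printoptions(precision=4,suppress=True)
kw=K("wrist"); im=bot.read_camera("wrist")
s=bot.read_state(); print(s["tool_pos"])
m=mask("mould_top","wrist")
if m is None:
    h=cv2.cvtColor(im,cv2.COLOR_RGB2HSV); mm=cv2.inRange(h,(75,100,60),(95,255,255)); n,l,st,_=cv2.connectedComponentsWithStats(mm); i=1+st[1:,4].argmax(); c=cv2.findContours((l==i).astype(np.uint8),0,2)[0]; a=np.zeros(mm.shape,np.uint8); cv2.drawContours(a,c,-1,1,-1); m=(a.astype(np.float32),)
print(m[1:])
for z in(0,1): print(fit("mould_top",[.485,-.164,.030,.313],[(m[0],kw)],0,z))
R=Rtool(-.197,np.radians(30))@FL; p=np.array([.5743,.2352,.0644])
go(p-R[:,2]*.10,R)
```

```text
[ 0.4808 -0.1638  0.1697]
(0.62, array([221.696 ,  94.3104, 296.6016, 272.4096]))
(array([ 0.4858, -0.1643,  0.0291,  0.3144]), np.float64(0.012040436267852783))
(array([ 0.4855, -0.1644,  0.03  ,  0.314 ]), np.float64(0.014273405075073242))
go [ 0.298  2.725 -0.123] [ 0.0092 -0.1685 -0.1587] t 13.95 q [-0.38 -0.    2.02  0.    1.12 -2.26]
```

Call:
{"method": "servo_tool", "body": {"series": [[0.1,1,0,0.009,-0.1685,-0.1587,0],[0.1,1,0,0.009,-0.1685,-0.1587,0],[0.1,1,0,0.009,-0.1685,-0.1587,0],[0.1,1,0,0.009,-0.1685,-0.1587,0],[0.1,1,0,0.009,-0.1685,-0.1587,0]]}}

```text
time: 14.45
tool_pos: [0.4962, -0.0127, 0.1701]
tcp_rot: [0.256, 2.607, -0.072]
wrist_force: [0.3, -0.9, 0.0]
width: 1.0
grip_force: 0.0
```

Call:
{"method": "servo_tool", "body": {"series": [[0.1,1,0,0,0,0,0],[0.1,1,0,0,0,0,0],[0.1,1,0,0,0,0,0],[0.1,1,0,0,0,0,0]]}}

```text
time: 14.85
tool_pos: [0.5118, 0.1413, 0.1707]
tcp_rot: [0.243, 2.61, -0.07]
wrist_force: [-0.4, 0.2, 0.0]
width: 0.999
grip_force: 0.0
```

Call:
{"method": "servo_tool", "body": {"series": [[0.1,0.4,-0.1,0,0,0,0],[0.1,0.72,-0.12,0,0,0,0],[0.1,0.72,-0.12,0,0,0,0],[0.1,0.72,-0.12,0,0,0,0]]}}

```text
time: 15.25
tool_pos: [0.5263, 0.2441, 0.1517]
tcp_rot: [0.249, 2.612, -0.077]
wrist_force: [-0.5, 0.1, 0.0]
width: 1.001
grip_force: 0.0
```

Run:
```python
from h import *
np.set_printoptions(precision=4,suppress=True)
kw=K("wrist"); im=bot.read_camera("wrist"); cv2.imwrite("pics/w5.png",im[:,:,::-1])
s=bot.read_state(); print(s["tool_pos"])
m=mask("lid","wrist"); p=[.5743,.2352,.0644,-.197]
if m:
    print(m[1:],m[0].sum()); 
    for z in(1,0): r,e=fit("lid",p,[(m[0],kw)],np.radians(30),z); print(r,e)
    o=im.copy(); c=cv2.findContours((rend("lid",r,np.radians(30),kw)>.5).astype(np.uint8),0,2)[0]; cv2.drawContours(o,c,-1,(0,255,0),1); cv2.imwrite("pics/w5.png",o[:,:,::-1])
    p=r
R=Rtool(p[3],np.radians(30))@FL
go(p[:3]-R[:,2]*.10,R);go(p[:3]-R[:,2]*.002,R)
```

```text
[0.5262 0.2426 0.1519]
(0.87, array([221.4912,  85.7856, 306.7904, 290.6112])) 15659.0
[ 0.5738  0.2359  0.0644 -0.1976] 0.016637802124023438
[ 0.5747  0.2357  0.0628 -0.1975] 0.010576844215393066
go [-0.004  0.024 -0.019] [ 0.0021 -0.0013 -0.0006] t 15.35 q [ 0.61 -0.04  2.19 -0.59  0.71 -0.37]
go [ 0.316 -0.04  -0.585] [ 0.0021 -0.0013 -0.0006] t 15.35 q [ 0.61 -0.04  2.19 -0.59  0.71 -0.37]
```

View pics/w5.png

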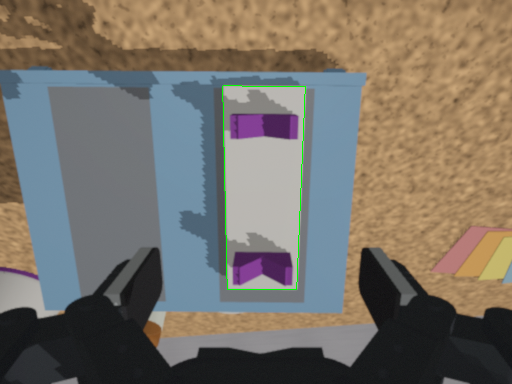

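Call:
{"method": "servo_tool", "body": {"series": [[0.15,-0.02,-0.29,0,0,0,0],[0.25,-0.03,-0.47,0.002,-0.001,0,0],[0.316,-0.04,-0.58,0.002,-0.001,0,0],[0.316,-0.04,-0.58,0.002,-0.001,0,0],[0.316,-0.04,-0.58,0.002,-0.001,0,0],[0.316,-0.04,-0.58,0.002,-0.001,0,0]]}}

```text
time: 15.95
tool_pos: [0.5752, 0.237, 0.0685]
tcp_rot: [0.257, 2.604, -0.064]
wrist_force: [0.7, 0.2, 0.2]
width: 0.998
grip_force: 0.0
```

Run:
```python
from h import *
R=Rtool(-.197,np.radians(30))@FL; p=np.array([.5745,.2358,.0635])
s=bot.read_state(); print(s["tool_pos"],s["wrist_force"],R.T@(s["tool_pos"]-p))
go(p-R[:,2]*.002,R)
```

```text
[0.57517857 0.23698624 0.06854821] [0.73433071 0.23902076 0.23384054] [-0.00289932  0.00129611 -0.00415525]
go [-0.011 -0.007 -0.022] [-0.001   0.0011 -0.0003] t 15.95 q [ 0.54  0.14  2.18 -0.73  0.52 -0.25]
```

Call:
{"method": "servo_tool", "body": {"series": [[-0.011,-0.007,-0.02,0,0,0,0],[-0.011,-0.007,-0.02,0,0,0,0],[-0.011,-0.007,-0.02,0,0,0,0.3],[-0.011,-0.007,-0.02,0,0,0,0.6],[-0.011,-0.007,-0.02,0,0,0,1],[-0.011,-0.007,-0.02,0,0,0,1],[-0.011,-0.007,-0.02,0,0,0,1],[-0.011,-0.007,-0.02,0,0,0,1]]}}

```text
time: 16.75
tool_pos: [0.5729, 0.2368, 0.0646]
tcp_rot: [0.256, 2.605, -0.065]
wrist_force: [-4.9, -0.5, 5.0]
width: 0.62
grip_force: 52.0
```

Run:
```python
from h import *
R=Rtool(-.197,np.radians(30)); p=np.array([.5745,.2358,.0635])
s=bot.read_state(); print(s["tool_pos"],s["wrist_force"],"lid rel tcp in plate axes",R.T@(p-s["tool_pos"]))
```

```text
[0.5729077  0.23676562 0.06458091] [-4.87179601 -0.46436877  5.0280063 ] lid rel tcp in plate axes [0.00097553 0.00063528 0.00181135]
```

Call:
{"method": "servo_tool", "body": {"series": [[-0.05,0.01,0.09,0,0,0,1],[-0.12,0.02,0.21,0,0,0,1],[-0.2,0.04,0.35,0,0,0,1],[-0.25,-0.2,0.6,0,0,0,1],[-0.3,-0.5,0.9,0,0,0,1],[-0.3,-0.8,0.9,0,0,0,1],[-0.3,-0.9,0.9,0,0,0,1]]}}

```text
time: 17.45
tool_pos: [0.5281, 0.0996, 0.2015]
tcp_rot: [0.257, 2.602, -0.065]
wrist_force: [0.6, -0.6, -2.1]
width: 0.616
grip_force: 54.5
```

Call:
{"method": "servo_tool", "body": {"series": [[0,-0.3,0,-0.008,0.168,0.158,1],[0,-0.6,0,-0.008,0.168,0.158,1],[-0.1,-0.9,0,-0.008,0.168,0.158,1],[-0.1,-0.9,0,-0.008,0.168,0.158,1],[-0.1,-0.9,0,-0.008,0.168,0.158,1],[-0.1,-0.9,0,-0.008,0.168,0.158,1]]}}

```text
time: 18.05
tool_pos: [0.5123, -0.0358, 0.1994]
tcp_rot: [-0.429, 3.08, 0.004]
wrist_force: [0.2, 0.4, -2.1]
width: 0.617
grip_force: 54.5
```

Run:
```python
from h import *
s=bot.read_state(); print(s["tool_pos"],s["width"])
go([.4846,-.1647,.13],Rtool(.314)@FL)
```

```text
[ 0.51225061 -0.03581095  0.19939419] 0.6172259023274084
go [-0.184 -0.859 -0.463] [-0.0023  0.0099  0.0119] t 18.05 q [-0.13 -0.04  2.    0.01  1.15 -1.98]
```

Call:
{"method": "servo_tool", "body": {"series": [[-0.1,-0.3,0,-0.002,0.01,0.012,1],[-0.184,-0.6,0,-0.002,0.01,0.012,1],[-0.184,-0.86,0,-0.002,0.01,0.012,1],[-0.184,-0.86,-0.25,-0.002,0.01,0.012,1],[-0.184,-0.86,-0.46,-0.002,0.01,0.012,1],[-0.184,-0.86,-0.46,-0.002,0.01,0.012,1],[-0.184,-0.86,-0.46,-0.002,0.01,0.012,1]]}}

```text
time: 18.75
tool_pos: [0.4847, -0.1621, 0.1294]
tcp_rot: [-0.49, 3.102, 0.002]
wrist_force: [-0.4, -0.6, -1.9]
width: 0.622
grip_force: 54.4
```

Run:
```python
from h import *
np.set_printoptions(precision=4,suppress=True)
kw=K("wrist"); im=bot.read_camera("wrist"); cv2.imwrite("pics/w6.png",im[:,:,::-1])
s=bot.read_state(); print(s["tool_pos"],s["width"])
m=mask("lid","wrist")
if m:
    v=np.ones((384,512),np.float32); print(m[1:]); r,e=fit("lid",[*(s["tool_pos"]+[0.001,0,-.002]),.314],[(m[0],kw)],0); print(r,e,r[:3]-s["tool_pos"])
    o=im.copy(); c=cv2.findContours((rend("lid",r,0,kw)>.5).astype(np.uint8),0,2)[0]; cv2.drawContours(o,c,-1,(0,255,0),1); cv2.imwrite("pics/w6.png",o[:,:,::-1])
go([.4846,-.1647,.06],Rtool(.314)@FL)
```

```text
[ 0.486  -0.1625  0.1309] 0.6167531773789374
(0.88, array([183.1936,  84.2112, 334.1824, 353.3184]))
[ 0.4857 -0.1623  0.1268  0.3116] 0.10870242118835449 [-0.0003  0.0002 -0.0041]
go [-0.015 -0.014 -0.479] [ 0.0001  0.002  -0.    ] t 18.85 q [-0.37  0.04  2.05  0.    1.04 -2.26]
```

View pics/w6.png

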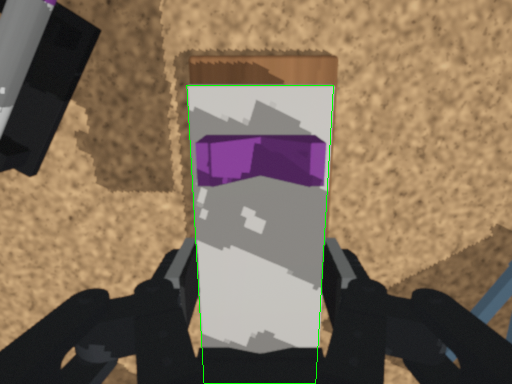

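Call:
{"method": "servo_tool", "body": {"series": [[-0.012,-0.014,-0.2,0,0.001,0,1],[-0.012,-0.014,-0.4,0,0.001,0,1],[-0.012,-0.014,-0.48,0,0.001,0,1],[-0.012,-0.014,-0.48,0,0.001,0,1],[-0.012,-0.014,-0.48,0,0.001,0,1]]}}

```text
time: 19.35
tool_pos: [0.485, -0.1649, 0.0596]
tcp_rot: [-0.49, 3.1, -0.001]
wrist_force: [0.5, -0.2, -2.0]
width: 0.614
grip_force: 54.4
```

Run:
```python
from h import *
s=bot.read_state(); print(s["tool_pos"],s["wrist_force"])
go([.485,-.1645,.052],Rtool(.314)@FL)
```

```text
[ 0.48499374 -0.16492312  0.05957728] [ 0.52007396 -0.2448648  -1.97454792]
go [ 0.     0.003 -0.051] [0.     0.0008 0.0001] t 19.35 q [-0.38  0.13  2.11  0.    0.9  -2.26]
```

Call:
{"method": "servo_tool", "body": {"series": [[0,0.002,-0.03,0,0,0,1],[0,0.002,-0.05,0,0,0,1],[0,0.002,-0.055,0,0,0,1],[0,0.002,-0.06,0,0,0,1],[0,0.002,-0.06,0,0,0,1]]}}

```text
time: 19.85
tool_pos: [0.4836, -0.1643, 0.049]
tcp_rot: [-0.49, 3.103, 0.001]
wrist_force: [0.2, -0.4, -1.9]
width: 0.62
grip_force: 54.5
```

Call:
{"method": "servo_tool", "body": {"series": [[0.005,0,-0.01,0,0,0,1],[0.005,0,-0.015,0,0,0,1],[0.005,0,-0.015,0,0,0,1]]}}

```text
time: 20.15
tool_pos: [0.484, -0.1644, 0.0486]
tcp_rot: [0.49, -3.102, -0.002]
wrist_force: [-7.1, 1.0, 13.5]
width: 0.62
grip_force: 56.2
```

Call:
{"method": "servo_tool", "body": {"series": [[0,0,0,0,0,0,0.7],[0,0,0,0,0,0,0.2],[0,0,0,0,0,0,0],[0,0,0,0,0,0,0],[0,0,0.3,0,0,0,0],[0,0,0.6,0,0,0,0],[0,0,0.9,0,0,0,0],[0,0,0.95,0,0,0,0],[0,0,0.95,0,0,0,0],[0,0,0.95,0,0,0,0]]}}

```text
time: 21.15
tool_pos: [0.4836, -0.164, 0.1878]
tcp_rot: [0.49, -3.102, -0.003]
wrist_force: [-0.8, -0.4, -1.1]
width: 1.004
grip_force: 0.0
```

Run:
```python
from h import *
np.set_printoptions(precision=4,suppress=True)
kw=K("wrist"); im=bot.read_camera("wrist"); cv2.imwrite("pics/w7.png",im[:,:,::-1])
s=bot.read_state(); print(s["tool_pos"],s["width"])
m=mask("lid","wrist")
print(m[1:]); 
for z in(0,1): r,e=fit("lid",[.485,-.164,.048,.314],[(m[0],kw)],0,z); print(r,e)
o=im.copy(); c=cv2.findContours((rend("lid",r,0,kw)>.5).astype(np.uint8),0,2)[0]; cv2.drawContours(o,c,-1,(0,255,0),1); cv2.imwrite("pics/w7.png",o[:,:,::-1])
go([.473,-.354,.16],Rtool(-.243))
```

```text
[ 0.483  -0.1638  0.187 ] 1.0003482730960402Traceback (most recent call last):
  File "<stdin>", line 6, in <module>
TypeError: 'NoneType' object is not subscriptable
```

View pics/w7.png

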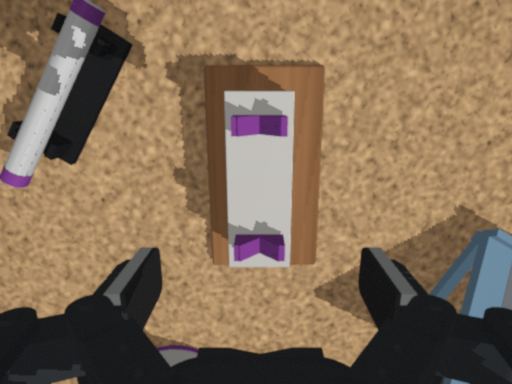

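Run:
```python
from h import *
np.set_printoptions(precision=4,suppress=True)
for i in range(4):
    kw=K("wrist"); im=bot.read_camera("wrist"); m=mask("lid","wrist")
    if m: break
print(m and m[1:]); 
if m:
    for z in(0,1): r,e=fit("lid",[.485,-.164,.048,.314],[(m[0],kw)],0,z); print(r,e)
m=mask("bar","wrist")
if m:
    for z in(0,1): r,e=fit("bar",[.473,-.354,.0376,-.243],[(m[0],kw)],0,z); print("bar",r,e,m[2])
go([.473,-.354,.17],Rtool(-.243)@FL)
```

```text
(0.74, array([223.0784,  92.0064, 293.0176, 266.112 ]))
[ 0.4857 -0.1646  0.0457  0.312 ] 0.008972764015197754
[ 0.4853 -0.1648  0.048   0.3115] 0.018505513668060303
bar [ 0.4742 -0.3549  0.0353 -0.2471] 0.026619017124176025 [  0.       1.6896 101.5808 188.8128]
bar [ 0.4735 -0.3536  0.0376 -0.2468] 0.031793415546417236 [  0.       1.6896 101.5808 188.8128]
go [-0.069 -1.267 -0.115] [-0.0009 -0.0007 -0.1771] t 21.4 q [-0.38 -0.01  2.    0.    1.16 -2.26]
```

Call:
{"method": "servo_tool", "body": {"series": [[-0.03,-0.3,0,0,0,-0.178,0],[-0.05,-0.6,0,0,0,-0.178,0],[-0.07,-0.9,0,0,0,-0.178,0],[-0.07,-0.9,0,0,0,-0.178,0]]}}

```text
time: 21.8
tool_pos: [0.4732, -0.304, 0.1885]
tcp_rot: [0.4, 3.116, -0.002]
wrist_force: [-0.7, 0.1, 0.4]
width: 0.999
grip_force: 0.0
```

Call:
{"method": "servo_tool", "body": {"series": [[0,-0.3,0,0,0,0,0],[0,-0.37,-0.11,0,0,0,0],[0,-0.37,-0.11,0,0,0,0],[0,-0.37,-0.11,0,0,0,0],[0,-0.37,-0.11,0,0,0,0]]}}

```text
time: 22.3
tool_pos: [0.4738, -0.3536, 0.1724]
tcp_rot: [-0.384, -3.118, -0.002]
wrist_force: [0.1, -0.4, -0.3]
width: 0.998
grip_force: 0.0
```

Run:
```python
from h import *
np.set_printoptions(precision=4,suppress=True)
for i in range(4):
    kw=K("wrist"); im=bot.read_camera("wrist"); m=mask("bar","wrist")
    if m: break
print(m and m[1:]); p=[.4737,-.354,.0376,-.246]
o=im.copy()
if m:
    for z in(0,1): r,e=fit("bar",p,[(m[0],kw)],0,z); print(r,e)
    p=r; c=cv2.findContours((rend("bar",r,0,kw)>.5).astype(np.uint8),0,2)[0]; cv2.drawContours(o,c,-1,(0,255,0),1)
cv2.imwrite("pics/w8.png",o[:,:,::-1]); print(bot.read_state()["tool_pos"])
go([*p[:2],.08],Rtool(p[3])@FL)
```

```text
(0.96, array([244.2752,  78.912 , 270.8992, 276.288 ]))
[ 0.474  -0.3542  0.0332 -0.2417] 0.05004483461380005
[ 0.4742 -0.3541  0.0376 -0.2399] 0.06508666276931763
[ 0.4742 -0.3539  0.1731]
go [-0.    -0.001 -0.621] [-0.0001  0.0004  0.0015] t 22.4 q [-0.68  0.15  1.85  0.    1.14 -2.01]
```

View pics/w8.png

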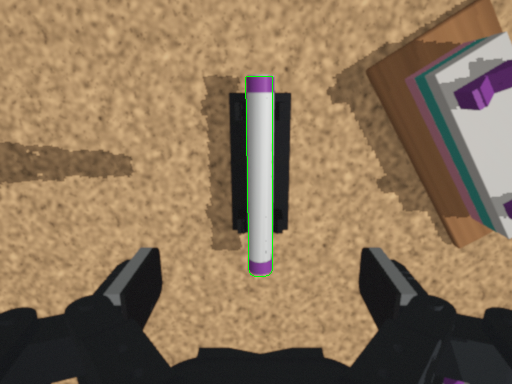

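Call:
{"method": "servo_tool", "body": {"series": [[0,0,-0.3,0,0,0.001,0],[0,0,-0.6,0,0,0.001,0],[0,0,-0.85,0,0,0.001,0],[0,0,-0.95,0,0,0.001,0],[0,0,-0.95,0,0,0.001,0],[0,0,-0.95,0,0,0.001,0]]}}

```text
time: 23.0
tool_pos: [0.4751, -0.3554, 0.0319]
tcp_rot: [0.379, 3.116, -0.001]
wrist_force: [1.0, 0.5, 0.7]
width: 0.999
grip_force: 0.0
```

Run:
```python
from h import *
go([.4741,-.3541,.022],Rtool(-.241)@FL); s=bot.read_state(); print(s["tool_pos"],s["wrist_force"])
```

```text
go [-0.007  0.008 -0.066] [0.0003 0.0008 0.0004] t 23.0 q [-0.68  0.31  1.95  0.    0.88 -2.01]
[ 0.47513082 -0.35537049  0.03186993] [0.96244584 0.54842113 0.6733634 ]
```

Call:
{"method": "servo_tool", "body": {"series": [[-0.007,0.008,-0.066,0,0.001,0,0],[-0.007,0.008,-0.066,0,0.001,0,0],[-0.007,0.008,-0.066,0,0.001,0,0],[-0.007,0.008,-0.066,0,0.001,0,0.4],[-0.007,0.008,-0.066,0,0.001,0,0.7],[-0.007,0.008,-0.066,0,0.001,0,1],[-0.007,0.008,-0.066,0,0.001,0,1],[-0.007,0.008,-0.066,0,0.001,0,1],[-0.007,0.008,-0.066,0,0.001,0,1]], "newtons": 60}}

```text
time: 23.9
tool_pos: [0.4729, -0.3535, 0.0206]
tcp_rot: [-0.38, -3.116, -0.001]
wrist_force: [-1.1, 1.6, 3.6]
width: 0.234
grip_force: 58.6
```

Call:
{"method": "servo_tool", "body": {"series": [[0,0,0.15,0,0,0,1],[0,0,0.4,0,0,0,1],[0,0,0.7,0,0,0,1],[0,0,0.95,0,0,0,1],[0,0,0.95,0,0,0,1]]}}

```text
time: 24.4
tool_pos: [0.4762, -0.3565, 0.1694]
tcp_rot: [0.379, 3.111, -0.01]
wrist_force: [1.4, -0.4, -2.2]
width: 0.234
grip_force: 59.4
```

Call:
{"method": "servo_tool", "body": {"series": [[0.02,0.3,0,0,0,0.177,1],[0.05,0.6,0,0,0,0.177,1],[0.07,0.9,0,0,0,0.177,1],[0.07,0.9,0,0,0,0.177,1],[0.07,0.9,0,0,0,0.177,1]]}}

```text
time: 24.9
tool_pos: [0.4821, -0.2167, 0.1606]
tcp_rot: [0.494, -3.097, -0.002]
wrist_force: [0.2, -0.4, -2.4]
width: 0.235
grip_force: 59.8
```

Run:
```python
from h import *
go([.4844,-.1651,.11],Rtool(.312)@FL); s=bot.read_state(); print(s["tool_pos"],s["wrist_force"],s["width"])
```

```text
go [ 0.016  0.344 -0.337] [-0.0002 -0.0017 -0.0013] t 24.9 q [-0.47  0.05  1.99 -0.    1.11 -2.35]
[ 0.48206905 -0.21670017  0.16059586] [ 0.23359522 -0.38164742 -2.37431659] 0.23511883865718006
```

Call:
{"method": "servo_tool", "body": {"series": [[0.016,0.3,0,0,-0.001,-0.001,1],[0.016,0.344,-0.2,0,-0.001,-0.001,1],[0.016,0.344,-0.337,0,-0.001,-0.001,1],[0.016,0.344,-0.337,0,-0.001,-0.001,1],[0.016,0.344,-0.337,0,-0.001,-0.001,1]]}}

```text
time: 25.4
tool_pos: [0.485, -0.1675, 0.1114]
tcp_rot: [0.481, -3.103, -0.0]
wrist_force: [1.2, -0.5, -2.4]
width: 0.232
grip_force: 60.2
```

Run:
```python
from h import *
np.set_printoptions(precision=4,suppress=True)
for i in range(3):
    kw=K("wrist"); s=bot.read_state(); im=bot.read_camera("wrist"); m=mask("bar","wrist")
    if m: break
o=im.copy()
if m:
    p=np.r_[s["tool_pos"]+[.001,0,.017],.312]; vis=m[0]; r=rend("bar",p,0,kw)
    for q in(p,np.r_[.4855,-.1647,.048,.312]):
        c=cv2.findContours((rend("bar" if q is p else "lid",q,0,kw)>.5).astype(np.uint8),0,2)[0]; cv2.drawContours(o,c,-1,(0,255,0),1)
    print(m[1:])
cv2.imwrite("pics/w9.png",o[:,:,::-1])
go([.4844,-.1651,.078],Rtool(.312)@FL); print(s["tool_pos"],s["width"])
```

```text
(0.75, array([225.9968,  51.8016, 291.2768, 354.2016]))
go [-0.015  0.02  -0.235] [0.0005 0.0008 0.0012] t 25.5 q [-0.38  0.07  2.06 -0.    1.01 -2.26]
[ 0.485  -0.1675  0.1114] 0.23188321091487765
```

View pics/w9.png

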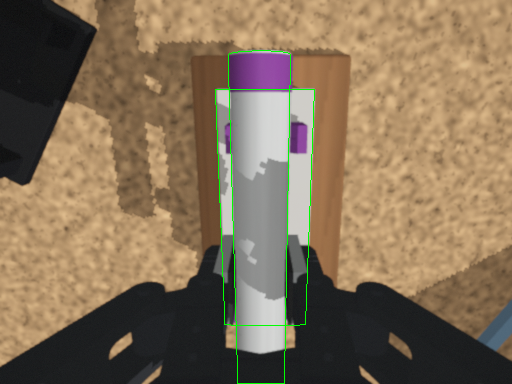

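Call:
{"method": "servo_tool", "body": {"series": [[-0.01,0.018,-0.1,0,0,0.001,1],[-0.01,0.018,-0.2,0,0,0.001,1],[-0.01,0.018,-0.22,0,0,0.001,1],[-0.01,0.018,-0.22,0,0,0.001,1]]}}

```text
time: 25.9
tool_pos: [0.4845, -0.1647, 0.0798]
tcp_rot: [-0.489, 3.102, -0.002]
wrist_force: [-0.1, 0.5, -2.8]
width: 0.239
grip_force: 60.2
```

Run:
```python
from h import *
go([.4844,-.1651,.0706],Rtool(.312)@FL); s=bot.read_state(); print(s["tool_pos"],s["wrist_force"])
```

```text
go [-0.    -0.002 -0.061] [ 0.0003  0.0004 -0.0002] t 25.9 q [-0.38  0.1   2.09 -0.    0.94 -2.26]
[ 0.48446183 -0.1647495   0.07975711] [-0.07226747  0.52263689 -2.79087735]
```

Call:
{"method": "servo_tool", "body": {"series": [[0,-0.001,-0.03,0,0,0,1],[0,-0.001,-0.045,0,0,0,1],[0,-0.001,-0.05,0,0,0,1],[0,-0.001,-0.055,0,0,0,1],[0,-0.001,-0.055,0,0,0,1]]}}

```text
time: 26.4
tool_pos: [0.4843, -0.1645, 0.0711]
tcp_rot: [-0.49, 3.102, -0.002]
wrist_force: [0.8, -0.2, -3.6]
width: 0.235
grip_force: 60.2
```

Call:
{"method": "servo_tool", "body": {"series": [[0,0,-0.01,0,0,0,1],[0,0,-0.015,0,0,0,1],[0,0,-0.015,0,0,0,1]]}}

```text
time: 26.7
tool_pos: [0.4846, -0.1645, 0.0706]
tcp_rot: [-0.49, 3.102, -0.002]
wrist_force: [-4.6, 1.9, 10.3]
width: 0.231
grip_force: 61.6
```

Call:
{"method": "servo_tool", "body": {"series": [[0,0,0,0,0,0,0.8],[0,0,0,0,0,0,0.6],[0,0,0,0,0,0,0.3],[0,0,0,0,0,0,0],[0,0,0,0,0,0,0],[0,0,0,0,0,0,0],[0,0,0.2,0,0,0,0],[0,0,0.5,0,0,0,0],[0,0,0.8,0,0,0,0],[0,0,0.95,0,0,0,0],[0,0,0.95,0,0,0,0]]}}

```text
time: 27.8
tool_pos: [0.4873, -0.1657, 0.2164]
tcp_rot: [-0.489, 3.094, -0.009]
wrist_force: [0.5, -0.5, 1.0]
width: 1.001
grip_force: 0.0
```

Run:
```python
from h import *
np.set_printoptions(precision=4,suppress=True)
for n,p in(("bar",[.4855,-.1647,.0876,.312]),("lid",[.4855,-.1647,.048,.312])):
    for i in range(3):
        kw=K("wrist"); im=bot.read_camera("wrist"); m=mask(n,"wrist")
        if m: break
    if m:
        for z in(0,1): r,e=fit(n,p,[(m[0],kw)],0,z); print(n,r,e)
s=bot.read_state(); print(s["tool_pos"],s["wrist_force"],s["time"])
a=cv2.resize(im,(400,300)); b=bot.read_camera("side")[120:240,220:380]; b=cv2.resize(b,(400,300))
cv2.imwrite("pics/end.png",np.hstack([a,b])[:,:,::-1])
```

```text
bar [ 0.4853 -0.1649  0.086   0.3111] 0.028257668018341064
bar [ 0.4853 -0.1648  0.0876  0.3114] 0.03123009204864502
lid [ 0.4857 -0.1647  0.0463  0.3121] 0.45248329639434814
lid [ 0.4857 -0.1646  0.048   0.3114] 0.45403558015823364
[ 0.4831 -0.164   0.2094] [ 0.2123  0.0476 -0.8392] 28.0
```

View pics/end.png

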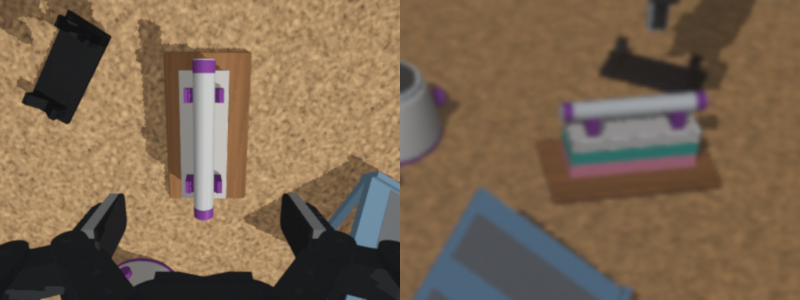

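The final picture shows a square pile (pink, turquoise, white lid) with the bar level in both saddles, and the gripper is clear of it. I'm handing the job in.

```bash
python3 -c "
from h import *
print(bot.finish_job())"
```

```text
the job is handed in; nothing more can be done
None
```

The turquoise mould, lid and bar are stacked on the pink mould and the job was handed in at about 28 s. My last measurements put each piece within about 1 mm of centre and the bar level in both saddles, but the hand-in returned no verdict.

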